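Tighten the recessed clamp screw of the lab stand

ROBOT

A 6-joint arm with a two-finger parallel gripper is mounted at the origin on the work surface. World frame = base frame: x ahead of the robot, y to its left, z up, the work surface at z = 0. Lengths are in m, angles in rad, forces in N, time in s.
With the tool pointing down it reaches from about 0.325 to 0.775 m from the base axis. Payload 5.5 kg.
Tool frame: the origin (TCP) lies on the centre line of the jaws, within the pads' length; the fingertips stand 25 mm ahead of it and the grasp point (between the pads) lies 6 mm ahead of it; z points along the fingers, y is the line along which they close (so a half turn about z gives the same grasp; the last joint's range is limited). The gripper opens to 88 mm and grips with 3 to 60 N. Pads are 20 mm wide; open, the fingers measure 115 mm over their backs; the gripper's body (75 mm by 178 mm) begins 61 mm behind the grasp point.
Start: joints at [-1.345, 0.091, 1.231, -0, 1.82, -0.057], TCP at [0.167, -0.576, 0.248] pointing down, gripper open.
Joint ranges: [-2.87, 2.87], [-0.86, 2.18], [0.17, 2.46], [-1.51, 4.65], [0.06, 2.69], [-2.65, 2.65]. Speed limits (rad/s): [2.57, 2.57, 3.01, 3.14, 3.14, 3.14].

INTERFACE

Orientations are given as a rotation vector (axis times angle).
In Python, from rig import manip, imaging gives the robot as it stands.
- The arm moves only by the tool play_rows, never from a script. Its argument "deltas" is text: rows parted by semicolons, each of 7 numbers parted by spaces: the turn, a rotation vector about the tool's x, y, z in rad, then the shift along the tool's x, y, z in m, then the opening in per cent of the stroke, from 0 (shut) to 100 (fully open). In form: ax ay az x y z hand; .... A call has 1 to 20 rows; each row shifts and turns the commanded pose from where the row before left it, along the tool's axes as they then stand; what a row does not reach is not made up. A row lasts 1/10 s, in which the tool goes at most 50 mm and 8.59 degrees, less where a joint would pass 70% of its speed; a pose out of reach is approached as far as the arm can. A call is refused whole if a number of a shift passes 0.05 or a number of a turn 0.15, either way. A call with a gripper value outside its range is refused whole. The fingers move at their own pace and stop on an object; the grip force is fixed at half the most. Time passes only in rows, so rows that do not move let the fingers close. It gives the time, the measured TCP pose, the force, the opening and the grip force at its end, in the units of the state.
- manip.get_obs(): the state, without advancing time (a new reading comes with each control period).
- imaging.snapshot(name): name is "scene" or "top" or "wrist"; returns a dict with "image" (384x512x3 uint8, red, green, blue), "mtx" (3x3 intrinsics, pixels), "eye" and "orientation" of the camera in the world; the wrist camera has in their place "hand_eye" (4x4, takes a point from camera to tool coordinates, whose origin is the TCP and whose axes are the flange's). Camera axes: x right, y up, looking along -z (the intrinsics and any distortion apply to the point x, -y, -z); pixel columns grow to the right and rows downward; lengths in m; the calibration is good to about 2 mm. The wrist camera is an equidistant fisheye: a pixel r from the principal point sees the ray r / f radians off the axis. A picture is of the moment at which its call begins: read the wrist's pose just before it. There is no depth.
- manip.job_done(): hands the job in; it is judged then, once.
The state is a dict: "time_s": time; "joint_pos": joint angles; "joint_vel": joint speeds; "tau": joint torques, N m; "ee_pos": TCP position; "eef_rot": TCP orientation; "ft_force": force on the tool from outside, world axes, zero at the start; "ft_torque": the same for the moment, N m; "finger_gap": finger opening in m; "grip_force": force on a finger pad.
Only numpy, scipy, OpenCV 4.12 (cv2) and the standard library are available. Lean on these libraries where they do the work, as an engineer would, in place of code of your own. Each camera call takes 0.05 s, during which the arm holds its last target. There are 200 camera calls.

TASK

Take the blue-handled hex key out of the rack, feel with it for the hex socket of the clamp screw that lies hidden in the slot of the lab stand's base, seat it fully and turn the screw clockwise, a quarter turn at a time with fresh grips as needed, until it comes to its stop. Work gently by feel, never ramming the key down or straining the screw against its stop, then let go and leave the key standing upright in the screw. Leave the other tools and things where they are.

Things in the scene. Friction and masses are not known exactly. Their poses are not given: they have to be found in the camera images.
- stand: Fixed grey base block of a lab stand with blue foot, 245 x 120 mm, top 62 mm above the table. Origin: on the table right under the slot's centre; the block spans -85 to +160 mm along x and +-60 mm along y; z up. A bright-edged slot, 76 mm long (along x) and 24 mm wide, is cut 12 mm deep into the top; the clamp screw lies hidden in its floor.
- slot (a point): Centre of the slot at the level of its floor, 50 mm above the table; axes as the stand's. Floor: a dark level steel shoe with the screw head flush in it; the screw's vertical hex socket (15 mm across flats, 20 mm deep) opens in it. The socket's centre lies on the slot's centre line (y = 0) but anywhere from -20 to +20 mm along x: that place is not measured.
- slot_end (a point): The +x end of the slot on its centre line, at floor level, 38 mm from slot. The floor (shoe with screw) is sprung: it gives way downward above about 4.5 N, at 1.5 N per mm, for 6 mm (about 13 N), and is rigid then. A side force along the slot above about 12 N shifts shoe and screw together.
- post (a point): Top of the stand's short steel post, 130 mm along the stand's +x from the slot's centre, 227 mm above the table. A black clamp at 185 mm height has a short rod pointing along +y, 67 mm out.
- screw (a joint): Turn of the clamp screw in rad, growing clockwise seen from above; it starts at 0 to 0.5, the stop is at 2.6. At value q two flats of the socket face along the stand's x axis turned by q clockwise (repeats every 60 degrees). It turns at about 0.1 N m and stays where it is left; at the stop the torque climbs within about 0.2 rad of key turn to 0.3 N m, which is as much as it should get.
- hex_key: Loose steel hex key with square blue grip, about 0.18 kg, upright in one of the rack's holes. Origin: centre of the tip's end face; z up along the shaft. Shaft: hexagon 14 mm across flats (two flats face +-x) up to 80 mm from the tip; the last 5 mm taper round from 14 to 7 mm diameter. Grip: 30 mm cube, sides square to x and y, 80 to 110 mm above the tip.
- key_tip (a point): Centre of the key's tip end face (the key's origin).
- key_grip (a point): Centre of the key's blue grip, 95 mm above the tip.
- rack: Fixed grey rack block 70 x 230 x 50 mm, origin under its centre, long side along y. Three holes 15 x 17.5 mm, 40 mm deep (bottom 10 mm above the table), at y = -75, 0 and +75 mm hold the three tools upright, in any order, grips standing 90 to 120 mm above the table.
- nut_driver: Loose tool with red grip (30 mm cube, as the key's) and round shaft, in the rack; to be left there. Origin at its tip.
- square_key: Loose tool with yellow grip (30 mm cube) and square shaft, in the rack; to be left there. Origin at its tip.
- beaker: Loose glass beaker, 72 mm across, 95 mm high, at the back; origin under its centre.
- reagent_bottle: Loose amber bottle, 70 mm across, 140 mm high, at the back.
- powder_jar: Loose white jar with blue cap, 60 mm across, 70 mm high, front left.
- brass_weight: Loose brass weight, 32 mm across, 44 mm high, near the front in the middle.
- carton: Loose cardboard carton 70 x 100 x 50 mm, front right.
- spatula: Loose spatula 180 mm long lying across the back in the middle.
Things that resemble listed ones, but are neither listed nor needed, are in the scene too. What is shaped like the hex_key but white is not meant.

How it is judged:
On the way, in this order (a step that is already met when the one before it is completed fails the run):
1. the key's tip is seated in the screw's socket, at least 15 mm below the slot's floor (z of key_tip in the frame of slot below -0.015 m and x of key_tip in the frame of slot between -0.03 and 0.03 m and y of key_tip in the frame of slot between -0.008 and 0.008 m), for 0.2 s.
2. the screw is turned clockwise to its stop (2.6 rad, within 0.12 rad) (value of joint screw above 2.48 rad), for 0.2 s.
At the end, for the whole second after the job is handed in: The screw is at its stop (joint value above 2.48 of 2.6 rad); the hex key stands in its socket, tip at least 15 mm below the slot's floor, tilted less than 0.2 rad, released and at rest (all of step 1 and value of joint screw above 2.48 rad and angle between hex_key's own z axis and vertical below 0.2 rad and linear speed of hex_key below 0.02 m/s and contact force between the fingers and hex_key below 0.1 N); the robot touches nothing.
It fails at once if the key is rammed or strained against the stand: more than 60 N between the key and the stand with its screw (contact force between hex_key and stand above 60 N).
It fails at once if another rack tool is moved more than 30 mm (distance of any of nut_driver, square_key from where it was at the start of the episode above 0.03 m).
It fails at once if a bystander is moved more than 30 mm (distance of any of beaker, reagent_bottle, powder_jar, brass_weight, carton, spatula from where it was at the start of the episode above 0.03 m).
It also fails if it takes over 72 s, if anything falls off the work surface, if the arm or the gripper's body presses on something with over 40 N, if the wrist force passes 120 N, or if a joint passes its speed limit or range.

## Working session

There is one attempt and no reset: what is moved stays moved. The work goes in short steps, Python scripts to look and compute and a tool call to move; the robot and the scene stay as the last step left them, time stands still between calls to the robot, and variables do not carry over. Pictures are saved under pics/ and viewed, at most 10 in all, crops included, and the job is handed in when it is done.

Besides the shell and the picture viewer there is one more tool, called as name(argument=value, ...), one argument or row to a line, values as JSON. play_rows: Moves the arm, as the interface text tells. Its arguments: {"type":"object","properties":{"deltas":{"type":"string"}},"required":["deltas"]}

```bash
mkdir -p pics; ls
python3 - <<'E'
from rig import manip, imaging
import cv2, numpy as np
o=manip.get_obs()
print({k:np.round(v,3) for k,v in o.items()})
for n in ("scene","top"):
    s=imaging.snapshot(n); cv2.imwrite(f"pics/{n}0.png",s["image"][:,:,::-1]); np.savez(f"pics/{n}0.npz",**s)
    print(n,s["mtx"],s["eye"],s["orientation"],s.keys())
E
```

```text
pics
{'time_s': np.float64(0.0), 'joint_pos': array([-1.345,  0.092,  1.232,  0.   ,  1.82 , -0.057]), 'joint_vel': array([-0.001, -0.001,  0.001,  0.001,  0.   ,  0.   ]), 'tau': array([-2.0000e-03, -4.4646e+01, -4.0645e+01,  7.0000e-02,  2.9000e-02,
       -0.0000e+00]), 'ee_pos': array([ 0.167, -0.576,  0.247]), 'eef_rot': array([-3.108, -0.442,  0.   ]), 'ft_force': array([-0.335, -0.561,  0.458]), 'ft_torque': array([-0.006,  0.025,  0.049]), 'grip_force': np.float64(0.0), 'finger_gap': np.float64(0.088)}
scene [[482.16906735   0.         250.49444097]
 [  0.         482.16906735 199.44596723]
 [  0.           0.           1.        ]] [1.04012352 0.95676696 1.08043211] [0.27868779 1.12272176 2.400475  ] dict_keys(['image', 'mtx', 'eye', 'orientation'])
top [[444.5152738    0.         254.42235615]
 [  0.         444.5152738  196.41943035]
 [  0.           0.           1.        ]] [ 0.31390426 -0.01223536  1.2864525 ] [ 0.12984686 -0.16845204 -1.55833822] dict_keys(['image', 'mtx', 'eye', 'orientation'])
```

View pics/scene0.png

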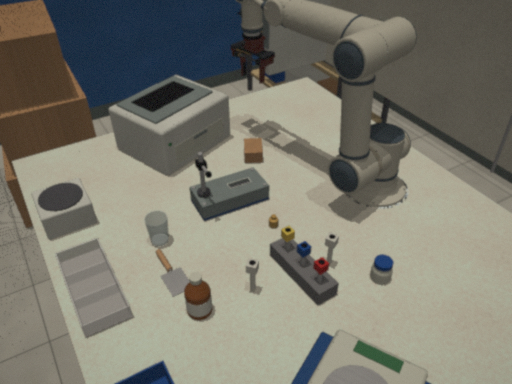

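View pics/top0.png

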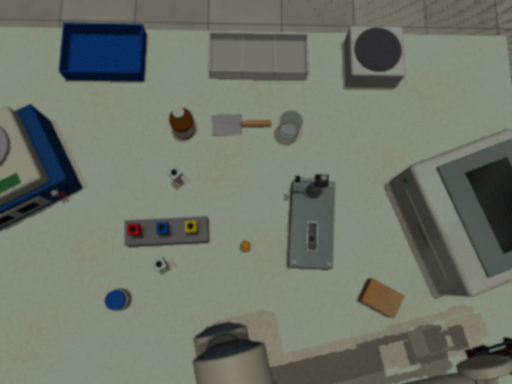

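The scene and top views show the rack in the top view with red (134,230), blue (163,228) and yellow (191,227) grips. White look-alikes stand at (177,176) and (161,265). The stand's slot is at (312,236) and its post at about (320,182). The blue grip in the rack's middle hole fits the description. The other blue things, the jar cap at (117,299) and the tray at (103,52), don't have its shape or size.

```bash
cat > h.py <<'E'
import numpy as np, cv2
from scipy.spatial.transform import Rotation as R
def ray(s,u,v):
    K=s["mtx"]; d=np.array([(u-K[0,2])/K[0,0],-(v-K[1,2])/K[1,1],-1.])
    return R.from_rotvec(s["orientation"]).apply(d)
def onz(s,u,v,z):
    d=ray(s,u,v); return s["eye"]+d*(z-s["eye"][2])/d[2]
def blob(im,lo,hi,box):
    x0,y0,x1,y1=box; m=cv2.inRange(cv2.cvtColor(im[y0:y1,x0:x1],cv2.COLOR_RGB2HSV),lo,hi)
    c=max(cv2.findContours(m,0,2)[0],key=cv2.contourArea); M=cv2.moments(c); r=cv2.minAreaRect(c)
    return M["m10"]/M["m00"]+x0,M["m01"]/M["m00"]+y0,cv2.contourArea(c),r
E
python3 - <<'E'
from h import *
s=np.load("pics/top0.npz"); im=s["image"]
for n,lo,hi,b in (("blue",(100,120,50),(130,255,255),(150,215,178,245)),("red",(0,120,50),(8,255,255),(120,215,150,245)),("yel",(20,120,50),(35,255,255),(178,215,205,245))):
    u,v,a,r=blob(im,lo,hi,b); print(n,round(u,1),round(v,1),a,r,onz(s,u,v,.118).round(4))
s2=np.load("pics/scene0.npz")
u,v,a,r=blob(s2["image"],(100,120,50),(130,255,255),(290,235,318,262)); print("scene blue",u,v,a,onz(s2,u,v,.11).round(4))
for p in ((305,222),(318,222),(306,249),(318,249),(312,236)): print(p,onz(s,*p,.062).round(4))
a=cv2.resize(im[165:280,115:215],None,fx=4,fy=4,interpolation=2); b=cv2.resize(im[165:280,270:350],None,fx=4,fy=4,interpolation=2)
cv2.imwrite("pics/crop1.png",np.hstack([a,b])[:,:,::-1])
E
```

```text
blue 161.6 227.4 117.5 ((11.5, 12.5), (11.0, 11.0), 90.0) [0.4536 0.2032 0.118 ]
red 133.1 229.1 133.0 ((13.0, 14.0), (12.0, 12.0), 90.0) [0.4485 0.2773 0.118 ]
yel 190.5 226.2 125.5 ((12.5, 11.0), (12.0, 11.0), 90.0) [0.4574 0.1274 0.118 ]
scene blue 303.4 249.55185185185184 90.0 [0.4618 0.2118 0.11  ]
(305, 222) [ 0.4786 -0.1831  0.062 ]
(318, 222) [ 0.4789 -0.2194  0.062 ]
(306, 249) [ 0.4038 -0.1846  0.062 ]
(318, 249) [ 0.404  -0.2177  0.062 ]
(312, 236) [ 0.4397 -0.2018  0.062 ]
```

View pics/crop1.png

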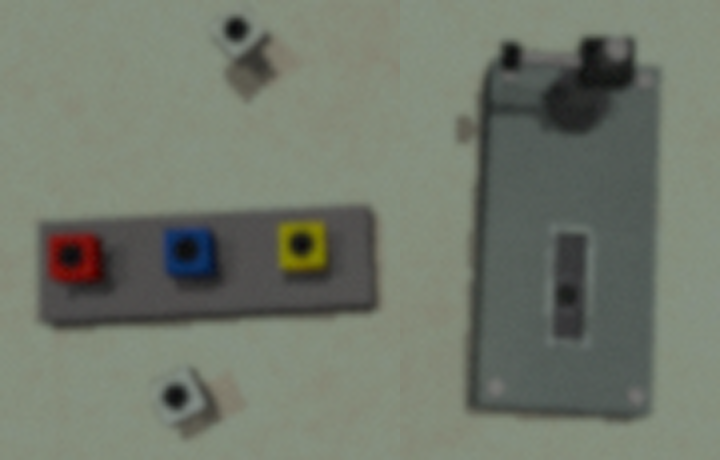

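The crop confirms the blue 30 mm square grip in the rack's middle hole, at crop (188,250). It sits about 75 mm from both red and yellow, which matches the hole spacing. The slot is framed bright at crop (567,287), with a darker spot near (567,293). I'll go above the stand first for a close look.

play_rows(
  deltas="0 0 0 0.0233 -0.0205 -0.008 100;0 0 0 0.0233 -0.0205 -0.008 100;0 0 0 0.0233 -0.0205 -0.008 100;0 0 0 0.0233 -0.0205 -0.008 100;0 0 0 0.0233 -0.0205 -0.008 100;0 0 0 0.0233 -0.0205 -0.008 100;0 0 0 0.0233 -0.0205 -0.008 100;0 0 0 0.0233 -0.0205 -0.008 100;0 0 0 0.0233 -0.0205 -0.008 100;0 0 0 0.0233 -0.0205 -0.008 100;0 0 0 0.0233 -0.0205 -0.008 100;0 0 0 0.0233 -0.0205 -0.008 100;0 0 0 0.0233 -0.0205 -0.008 100;0 0 0 0.0233 -0.0205 -0.008 100;0 0 0 0 0 0 100",
)

```text
time_s: 1.6
ee_pos: [0.4019, -0.2072, 0.3605]
eef_rot: [3.109, 0.45, 0.003]
ft_force: [-0.3, -0.9, 0.7]
finger_gap: 0.0879
grip_force: 0.0
```

play_rows(
  deltas="0 0 -0.146 0 0 0 100;0 0 -0.146 0 0 0 100;0 0 -0.146 0 0 0 100;0 0 -0.146 0 0 0 100;0 0 -0.146 0 0 0 100;0 0 -0.146 0 0 0 100;0 0 -0.146 0 0 0 100;0 0 -0.146 0 0 0 100;0 0 -0.146 0 0 0 100;0 0 -0.146 0 0 0 100;0 0 -0.146 0 0 0 100;0 0 -0.146 0 0 0 100;0 0 -0.146 0 0 0 100;0 0 -0.146 0 0 0 100;0 0 -0.146 0 0 0 100;0 0 -0.146 0 0 0 100;0 0 -0.146 0 0 0 100;0 0 -0.146 0 0 0 100;0 0 -0.146 0 0 0 100;0 0 -0.146 0 0 0 100",
)

```text
time_s: 3.6
ee_pos: [0.4001, -0.2103, 0.3589]
eef_rot: [0.104, -3.139, -0.0]
ft_force: [0.2, -0.5, 0.3]
finger_gap: 0.0881
grip_force: 0.0
```

```bash
cat >> h.py <<'E'
def wrist(name):
    from rig import manip, imaging
    o=manip.get_obs(); s=imaging.snapshot("wrist"); cv2.imwrite(f"pics/{name}.png",s["image"][:,:,::-1])
    np.savez(f"pics/{name}.npz",pos=o["ee_pos"],rot=o["eef_rot"],**s); return np.load(f"pics/{name}.npz")
def wonz(s,u,v,z):
    K=s["mtx"]; a=(u-K[0,2])/K[0,0]; b=(v-K[1,2])/K[1,1]; r=np.hypot(a,b)+1e-12
    d=np.array([np.sin(r)*a/r,-np.sin(r)*b/r,-np.cos(r)]); H=s["hand_eye"]; Q=R.from_rotvec(s["rot"])
    e=s["pos"]+Q.apply(H[:3,3]); d=Q.apply(H[:3,:3]@d); return e+d*(z-e[2])/d[2]
def wpix(s,p):
    Q=R.from_rotvec(s["rot"]); H=s["hand_eye"]; K=s["mtx"]
    c=H[:3,:3].T@(Q.inv().apply(np.asarray(p)-s["pos"])-H[:3,3]); x,y,z=c[0],-c[1],-c[2]
    t=np.arctan2(np.hypot(x,y),z); n=np.hypot(x,y); return K[0,2]+K[0,0]*t*x/n,K[1,2]+K[1,1]*t*y/n
def st():
    from rig import manip
    o=manip.get_obs(); y=R.from_rotvec(o["eef_rot"]).as_matrix()
    print("t",round(float(o["time_s"]),2),"pos",o["ee_pos"].round(4),"yyaw",round(np.arctan2(y[1,1],y[0,1]),4),"z",y[:,2].round(4),"j6",o["joint_pos"][5].round(3),"F",o["ft_force"].round(2),"T",o["ft_torque"].round(3),"gap",round(float(o["finger_gap"]),4),"grip",round(float(o["grip_force"]),1))
E
python3 - <<'E'
from h import *
st(); s=wrist("w1"); print(s["hand_eye"].round(4),s["mtx"].round(1)); print(wpix(s,(.441,-.201,.062)))
E
```

```text
t 3.6 pos [ 0.4001 -0.2103  0.3589] yyaw 1.6372 z [-1.1e-03  2.0e-04 -1.0e+00] j6 -2.196 F [ 0.24 -0.5   0.32] T [ 0.054 -0.154 -0.006] gap 0.0881 grip 0.0
[[ 0.000e+00  9.579e-01  2.873e-01  7.970e-02]
 [ 1.000e+00  1.000e-04 -5.000e-04  1.800e-03]
 [-5.000e-04  2.873e-01 -9.579e-01 -1.370e-01]
 [ 0.000e+00  0.000e+00  0.000e+00  1.000e+00]] [[297.3   0.  254.3]
 [  0.  297.3 192.2]
 [  0.    0.    1. ]]
(np.float64(257.2532248872227), np.float64(186.6627687605357))
```

View pics/w1.png

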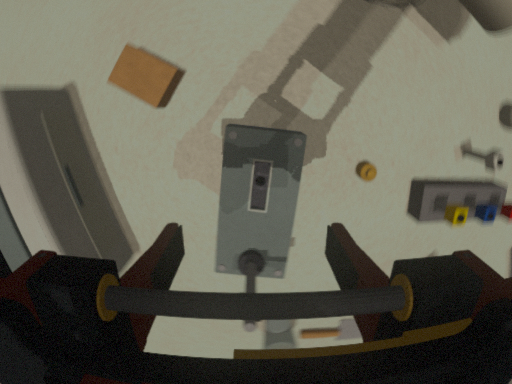

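The close view shows the slot's bright frame from about (250,160) to (271,211), with the dark socket spot near (261,181). The post is at (251,262). I'll measure the frame and the spot.

Run:
```python
from h import *
s=np.load("pics/w1.npz"); g=cv2.cvtColor(s["image"],cv2.COLOR_RGB2GRAY)
b=g[150:222,235:290]; m=(b>130).astype(np.uint8)
print(np.percentile(b,[5,50,95,99]))
t=np.percentile(b,90); m=(b>max(t,b.min()+0.6*(int(b.max())-int(b.min())))).astype(np.uint8)
c=max(cv2.findContours(m,0,2)[0],key=lambda c:cv2.minAreaRect(c)[1][0]*cv2.minAreaRect(c)[1][1])
box=cv2.boxPoints(cv2.minAreaRect(c))+[235,150]; P=np.array([wonz(s,u,v,.062) for u,v in box]); print(box.round(1),P.round(4)); C=P.mean(0); print("centre",C.round(4),"sides",np.linalg.norm(P[1]-P[0]).round(4),np.linalg.norm(P[2]-P[1]).round(4))
for e in (P[1]-P[0],P[2]-P[1]): print(np.arctan2(e[1],e[0]).round(4))
f=cv2.GaussianBlur(g,(0,0),1)[170:205,254:268]; v,u=np.unravel_index(f.argmin(),f.shape)
d=g[v+165:v+176,u+249:u+260].astype(float); w=np.clip(np.median(d)-d,0,None); yy,xx=np.mgrid[v+165:v+176,u+249:u+260]
su,sv=(w*xx).sum()/w.sum(),(w*yy).sum()/w.sum(); print("spot",su,sv,wonz(s,su,sv,.05).round(4))
cv2.imwrite("pics/w1c.png",cv2.resize(s["image"][120:280,200:320],None,fx=4,fy=4,interpolation=2)[:560,:,::-1])
```

```text
[ 53.  89. 114. 131.]
[[243.3 210.5]
 [249.4 164.1]
 [273.4 167.3]
 [267.2 213.7]] [[ 0.4808 -0.22    0.062 ]
 [ 0.4071 -0.215   0.062 ]
 [ 0.4095 -0.1791  0.062 ]
 [ 0.4836 -0.1825  0.062 ]]
centre [ 0.4452 -0.1991  0.062 ] sides 0.0739 0.036
3.0731
1.5032
spot 259.25970548862114 180.3641231593039 [ 0.434  -0.1982  0.05  ]
```

View pics/w1c.png

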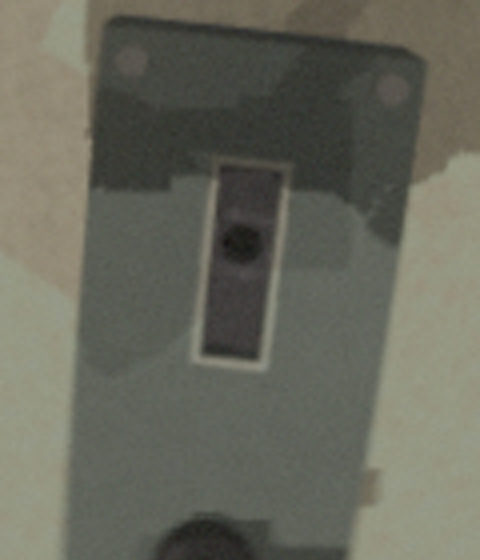

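Run:
```python
from h import *
s=np.load("pics/w1.npz"); f=lambda u,v,z:wonz(s,200+(u-1.5)/4,120+(v-1.5)/4,z)
for z,q in ((.062,((220,166),(284,173),(263,358),(201,352))),(.062,((214,158),(292,165),(266,369),(192,362)))):
    P=np.array([f(*p,z) for p in q]); C=P.mean(0); ax=(P[2]+P[3]-P[0]-P[1]); print(P.round(4).tolist(),C.round(4),"yaw",np.arctan2(ax[1],ax[0]).round(4),np.linalg.norm(ax)/2,np.linalg.norm(P[1]-P[0]),np.linalg.norm(P[3]-P[2]))
print("socket",f(242,243,.05).round(4))
for q in ((105,17),(424,62)): print(f(*q,.062).round(4))
```

```text
[[0.402, -0.2076, 0.062], [0.403, -0.1837, 0.062], [0.4763, -0.1859, 0.062], [0.4754, -0.2101, 0.062]] [ 0.4392 -0.1968  0.062 ] yaw -0.0319 0.0733192872821723 0.023921901115003627 0.024176059903511002
[[0.3992, -0.21, 0.062], [0.3998, -0.181, 0.062], [0.4807, -0.1844, 0.062], [0.4797, -0.2133, 0.062]] [ 0.4399 -0.1972  0.062 ] yaw -0.0415 0.08080903370719748 0.02905432938965323 0.02893619873763313
socket [ 0.4339 -0.1969  0.05  ]
[ 0.3493 -0.253   0.062 ]
[ 0.3575 -0.1353  0.062 ]
```

play_rows(
  deltas="0 0 0 -0.0058 0.0292 0.007 60;0 0 0 -0.0058 0.0292 0.007 60;0 0 0 -0.0058 0.0292 0.007 60;0 0 0 -0.0058 0.0292 0.007 60;0 0 0 -0.0058 0.0292 0.007 60;0 0 0 -0.0058 0.0292 0.007 60;0 0 0 -0.0058 0.0292 0.007 60;0 0 0 -0.0058 0.0292 0.007 60;0 0 0 -0.0058 0.0292 0.007 60;0 0 0 -0.0058 0.0292 0.007 60;0 0 0 -0.0058 0.0292 0.007 60;0 0 0 -0.0058 0.0292 0.007 60;0 0 0 -0.0058 0.0292 0.007 60;0 0 0 -0.0058 0.0292 0.007 60;0 0 0 0 0 0 60",
)

```text
time_s: 5.15
ee_pos: [0.4563, 0.2052, 0.2592]
eef_rot: [0.096, -3.136, 0.001]
ft_force: [0.3, -0.1, -0.3]
finger_gap: 0.0528
grip_force: 0.0
```

Run:
```python
from h import *
st(); s=wrist("w2"); im=s["image"]; p=wpix(s,(.4536,.2032,.12)); print(p)
m=cv2.inRange(cv2.cvtColor(im,cv2.COLOR_RGB2HSV),(100,120,40),(130,255,255))
for c in cv2.findContours(m,0,2)[0]:
    if cv2.contourArea(c)>80: print(cv2.contourArea(c),cv2.minAreaRect(c))
```

```text
t 5.15 pos [0.4563 0.2052 0.2592] yyaw 1.6322 z [-3.7e-03 -7.0e-04 -1.0e+00] j6 -1.278 F [ 0.35 -0.08 -0.26] T [-0.01  -0.133 -0.026] gap 0.0528 grip 0.0
(np.float64(250.50711504565294), np.float64(186.75301187024368))
191.5 ((441.076904296875, 264.8846130371094), (16.641006469726562, 30.785860061645508), 33.6900634765625)
392.5 ((494.9601135253906, 256.2676696777344), (26.455026626586914, 40.793060302734375), 74.24882507324219)
493.5 ((254.5, 183.0), (32.0, 29.0), 90.0)
1277.5 ((371.5, 25.5), (41.0, 41.0), 90.0)
```

View pics/w2.png

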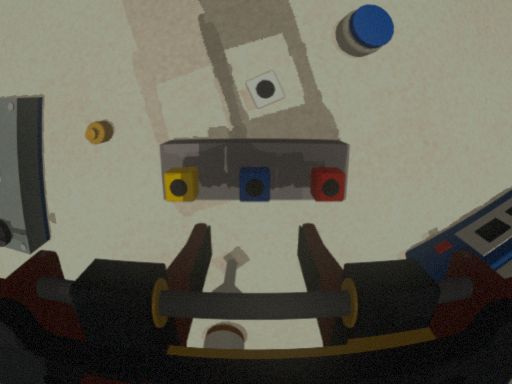

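The blue grip's top disc is at about (254.5,187). Yellow is at (179,187) and red at (329,187).

Run:
```python
from h import *
s=np.load("pics/w2.npz"); g=cv2.cvtColor(s["image"],cv2.COLOR_RGB2GRAY)
P=[]
for u,v in ((179,187),(254.5,187),(329,187)):
    print(wonz(s,u,v,.12).round(4))
print(g[187,236:276].tolist()); print(g[160:206,244].tolist())
hsv=cv2.cvtColor(s["image"],cv2.COLOR_RGB2HSV); m=cv2.inRange(hsv,(100,100,30),(130,255,255))
ys,xs=np.nonzero(m[160:206,230:280]); print("cols",xs.min()+230,xs.max()+230,"rows",ys.min()+160,ys.max()+160)
print(wonz(s,240-.5,187,.12),wonz(s,270.5,187,.12),wonz(s,255,201,.12))
```

```text
[0.4581 0.1328 0.12  ]
[0.4536 0.2071 0.12  ]
[0.449  0.2803 0.12  ]
[65, 67, 65, 49, 38, 40, 40, 42, 39, 32, 28, 30, 33, 32, 28, 35, 25, 28, 28, 26, 28, 28, 27, 25, 30, 36, 32, 30, 36, 46, 43, 40, 38, 45, 47, 52, 49, 52, 61, 64]
[50, 56, 55, 49, 52, 51, 47, 32, 27, 29, 33, 33, 35, 36, 35, 38, 36, 41, 40, 34, 33, 35, 40, 34, 39, 38, 41, 39, 37, 41, 42, 42, 44, 45, 39, 41, 45, 41, 36, 38, 53, 94, 138, 153, 154, 155]
cols 239 269 rows 167 200
[0.45449519 0.19260312 0.12      ] [0.45265741 0.22248238 0.12      ] [0.4677662  0.20842353 0.12      ]
```

play_rows(
  deltas="0 0 0 0.0026 0.0015 0.016 60;0 0 0 0 0 0.02 60;0 0 0 0 0 0.02 60;0 0 0 0 0 0.02 60;0 0 0 0 0 0.02 60;0 0 0 0 0 0.02 60;0 0 0 0 0 0.016 60;0 0 0 0 0 0.010 60;0 0 0 0 0 0.006 60;0 0 0 0 0 0 60",
)

```text
time_s: 6.2
ee_pos: [0.4539, 0.2044, 0.1132]
eef_rot: [0.095, -3.14, 0.0]
ft_force: [0.2, 0.2, -0.5]
finger_gap: 0.0527
grip_force: 0.0
```

play_rows(
  deltas="0 0 0 0 0 0 0;0 0 0 0 0 0 0;0 0 0 0 0 0 0;0 0 0 0 0 0 0;0 0 0 0 0 0 0;0 0 0 0 0 0 0;0 0 0 0 0 0 0",
)

```text
time_s: 6.9
ee_pos: [0.4543, 0.2049, 0.1143]
eef_rot: [-0.096, 3.139, 0.001]
ft_force: [0.3, -0.6, 4.8]
finger_gap: 0.0301
grip_force: 30.0
```

Run:
```python
from h import *
st(); wrist("w3")
```

```text
t 6.9 pos [0.4543 0.2049 0.1143] yyaw 1.632 z [ 1.1e-03  4.0e-04 -1.0e+00] j6 -1.277 F [ 0.33 -0.56  4.78] T [-0.017 -0.09  -0.051] gap 0.0301 grip 30.0
```

View pics/w3.png

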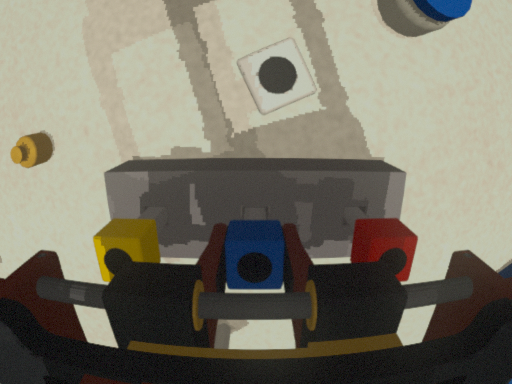

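The blue grip is held between the pads with its disc at (254,267). Yellow and red are clear of the fingers on both sides.

play_rows(
  deltas="0 0 0 0 0 -0.005 0;0 0 0 0 0 -0.01 0;0 0 0 0 0 -0.015 0;0 0 0 0 0 -0.015 0;0 0 0 0 0 -0.015 0;0 0 0 0 0 -0.015 0;0 0 0 0 0 -0.02 0;0 0 0 0 0 -0.02 0;0 0 0 0 0 -0.02 0;0 0 0 0 0 -0.015 0;0 0 0 0 0 0 0;0 0 0 0 0 0 0",
)

```text
time_s: 8.15
ee_pos: [0.4539, 0.2048, 0.264]
eef_rot: [-0.096, 3.14, 0.0]
ft_force: [-0.4, 0.2, -3.4]
finger_gap: 0.0302
grip_force: 30.0
```

Run:
```python
from h import *
st()
```

```text
t 8.15 pos [0.4539 0.2048 0.264 ] yyaw 1.6321 z [ 3.e-04  2.e-04 -1.e+00] j6 -1.277 F [-0.35  0.25 -3.37] T [ 0.086 -0.111  0.023] gap 0.0302 grip 30.0
```

play_rows(
  deltas="0 0 0 0.0028 -0.015 0 0;0 0 0 0.0028 -0.02 0 0;0 0 0 0.0028 -0.025 0 0;0 0 0 0.0028 -0.025 0 0;0 0 0 0.0028 -0.025 0 0;0 0 0 0.0028 -0.025 0 0;0 0 0 0.0028 -0.025 0 0;0 0 0 0.0028 -0.025 0 0;0 0 0 0.0028 -0.025 0 0;0 0 0 0.0028 -0.025 0 0;0 0 0 0.0028 -0.025 0 0;0 0 0 0.0028 -0.025 0 0;0 0 0 0.0028 -0.025 0 0;0 0 0 0.0028 -0.025 0 0;0 0 0 0.0028 -0.025 0 0;0 0 0 0.0025 -0.025 0 0;0 0 0 0 -0.015 0 0;0 0 0 0 0 0 0;0 0 0 0 0 0 0",
)

```text
time_s: 10.05
ee_pos: [0.4337, -0.197, 0.2631]
eef_rot: [0.095, -3.139, -0.002]
ft_force: [0.2, -0.2, -1.8]
finger_gap: 0.0301
grip_force: 30.0
```

Run:
```python
from h import *
st(); s=wrist("w4"); print("tip px if straight",wpix(s,s["pos"]+[0,0,-.104]),"socket px",wpix(s,(.434,-.197,.05)),"slot c",wpix(s,(.44,-.197,.062)))
```

```text
t 10.05 pos [ 0.4337 -0.197   0.2631] yyaw 1.6314 z [-0.001   0.0011 -1.    ] j6 -2.129 F [ 0.16 -0.19 -1.79] T [ 0.048 -0.159 -0.002] gap 0.0301 grip 30.0
tip px if straight (np.float64(251.92686982881514), np.float64(200.56519763405447)) socket px (np.float64(252.4214252590567), np.float64(172.47446762965234)) slot c (np.float64(252.07501716549038), np.float64(179.72559130107058))
```

View pics/w4.png

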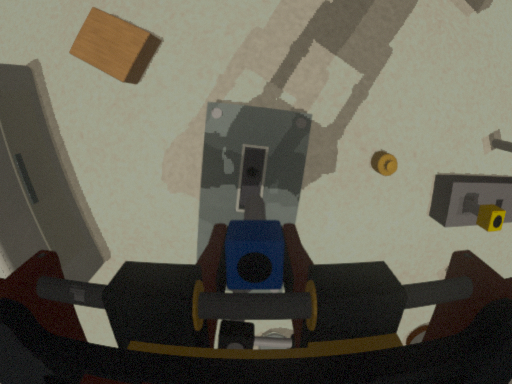

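The key hangs in the jaws above the stand. Its shaft tip is near (255,195), and the slot frame runs from (243,146) to (259,211) with the dark socket at about (252,171).

Run:
```python
from h import *
s=np.load("pics/w4.npz"); g=cv2.GaussianBlur(cv2.cvtColor(s["image"],cv2.COLOR_RGB2GRAY),(0,0),.7).astype(float)
d=g[163:181,245:261]; w=np.clip(38-d,0,None) if d.min()<30 else np.clip(np.percentile(d,30)-d,0,None)
yy,xx=np.mgrid[163:181,245:261]; u,v=(w*xx).sum()/w.sum(),(w*yy).sum()/w.sum(); print(d.min(),np.median(d),u,v,wonz(s,u,v,.05).round(4))
print(d.round().astype(int)[::2,::1])
```

```text
19.0 36.0 251.93548387096774 171.72916666666666 [ 0.4331 -0.1976  0.05  ]
[[41 40 38 37 39 40 40 38 38 38 36 36 36 37 39 39]
 [38 38 38 39 39 38 37 38 39 38 38 39 38 35 36 40]
 [40 38 36 35 32 29 27 24 29 33 35 37 36 37 38 39]
 [37 33 29 25 23 21 21 20 22 25 28 29 32 36 37 38]
 [37 32 26 23 22 23 23 20 21 24 25 25 26 29 34 37]
 [38 33 29 25 23 24 24 21 21 24 26 31 32 33 36 37]
 [37 35 32 30 29 26 24 21 23 26 29 33 33 33 36 39]
 [40 39 37 34 34 34 32 33 32 31 32 35 37 37 36 40]
 [37 38 38 38 36 38 38 37 37 37 37 39 38 37 40 43]]
```

play_rows(
  deltas="0 0 0.12 0 0 0.015 0;0 0 0.12 0 0 0.02 0;0 0 0 0 0 0.02 0;0 0 0 0 0 0.02 0;0 0 0 0 0 0.015 0;0 0 0 0 0 0.008 0;0 0 0 0 0 0 0;0 0 0 0 0 0 0",
)

```text
time_s: 10.9
ee_pos: [0.4343, -0.1971, 0.1664]
eef_rot: [0.28, 3.128, -0.001]
ft_force: [0.5, -1.2, -0.8]
finger_gap: 0.0298
grip_force: 30.0
```

Run:
```python
from h import *
st()
```

```text
t 10.9 pos [ 0.4343 -0.1971  0.1664] yyaw 1.3923 z [ 9.e-04 -4.e-04 -1.e+00] j6 -1.89 F [ 0.45 -1.16 -0.79] T [ 0.057 -0.14  -0.09 ] gap 0.0298 grip 30.0
```

play_rows(
  deltas="0 0 0 0 0 0.004 0;0 0 0 0 0 0.004 0;0 0 0 0 0 0.002 0;0 0 0 0 0 0.002 0;0 0 0 0 0 0 0",
)

```text
time_s: 11.4
ee_pos: [0.4339, -0.1972, 0.1533]
eef_rot: [-0.281, -3.129, -0.0]
ft_force: [0.2, 1.0, -0.5]
finger_gap: 0.0295
grip_force: 30.0
```

play_rows(
  deltas="0 0 0 0 0 0.001 0;0 0 0 0 0 0.001 0;0 0 0 0 0 0.001 0;0 0 0 0 0 0 0",
)

```text
time_s: 11.8
ee_pos: [0.4341, -0.1974, 0.1509]
eef_rot: [0.281, 3.128, -0.001]
ft_force: [0.5, 0.1, -0.4]
finger_gap: 0.0299
grip_force: 30.0
```

play_rows(
  deltas="0 0 0 0 0 0.001 0;0 0 0 0 0 0.001 0;0 0 0 0 0 0 0",
)

```text
time_s: 12.1
ee_pos: [0.4342, -0.1975, 0.1491]
eef_rot: [0.281, 3.128, -0.001]
ft_force: [-0.0, -2.1, 2.3]
finger_gap: 0.0297
grip_force: 30.0
```

play_rows(
  deltas="0 0 0 0 0 0.001 0;0 0 0 0 0 0.001 0;0 0 0 0 0 0 0",
)

```text
time_s: 12.4
ee_pos: [0.4342, -0.1975, 0.1471]
eef_rot: [0.281, 3.128, -0.001]
ft_force: [-0.6, -2.6, 4.7]
finger_gap: 0.0297
grip_force: 30.0
```

play_rows(
  deltas="0 0 0 0 0 0.001 0;0 0 0 0 0 0.001 0;0 0 0 0 0 0 0",
)

```text
time_s: 12.7
ee_pos: [0.4343, -0.1977, 0.1453]
eef_rot: [0.281, 3.128, -0.002]
ft_force: [-0.6, -3.0, 6.3]
finger_gap: 0.0299
grip_force: 30.0
```

play_rows(
  deltas="0 0 0 0 -0.0008 0 0;0 0 0 0 0 0 0",
)

```text
time_s: 12.9
ee_pos: [0.4343, -0.198, 0.1453]
eef_rot: [0.28, 3.128, -0.0]
ft_force: [0.5, -1.6, 6.2]
finger_gap: 0.0297
grip_force: 30.0
```

play_rows(
  deltas="0 0 0.05 0 0 0 0;0 0 0.05 0 0 0 0;0 0 0 0 0 0 0",
)

```text
time_s: 13.2
ee_pos: [0.434, -0.1981, 0.1452]
eef_rot: [0.439, 3.11, -0.001]
ft_force: [-0.3, -1.8, 5.9]
finger_gap: 0.0299
grip_force: 30.0
```

play_rows(
  deltas="0 0 0.05 0 0 0 0;0 0 0.05 0 0 0 0;0 0 0 0 0 0 0",
)

```text
time_s: 13.5
ee_pos: [0.4339, -0.1983, 0.1452]
eef_rot: [0.594, 3.084, -0.001]
ft_force: [-0.2, -2.6, 5.8]
finger_gap: 0.0301
grip_force: 30.0
```

Run:
```python
from h import *
st()
```

```text
t 13.5 pos [ 0.4339 -0.1983  0.1452] yyaw 1.1904 z [ 5.e-04 -9.e-04 -1.e+00] j6 -1.69 F [-0.19 -2.56  5.85] T [-0.569  0.017  0.019] gap 0.0301 grip 30.0
```

play_rows(
  deltas="0 0 0 -0.0004 -0.0009 0 0;0 0 0 0 0 0 0",
)

```text
time_s: 13.7
ee_pos: [0.434, -0.1987, 0.1451]
eef_rot: [0.591, 3.085, 0.001]
ft_force: [-0.8, -1.1, 5.9]
finger_gap: 0.03
grip_force: 30.0
```

play_rows(
  deltas="0 0 0 -0.0004 -0.0009 0 0;0 0 0 0 0 0 0",
)

```text
time_s: 13.9
ee_pos: [0.434, -0.1991, 0.1449]
eef_rot: [-0.591, -3.085, -0.003]
ft_force: [0.0, 1.2, 5.5]
finger_gap: 0.0299
grip_force: 30.0
```

play_rows(
  deltas="0 0 0 0.0001 0.0003 0 0;0 0 0.05 0 0 0 0;0 0 0.05 0 0 0 0;0 0 0 0 0 0 0",
)

```text
time_s: 14.3
ee_pos: [0.4341, -0.1993, 0.1448]
eef_rot: [0.747, 3.051, 0.001]
ft_force: [2.6, -1.3, -2.1]
finger_gap: 0.0297
grip_force: 30.0
```

play_rows(
  deltas="0 0 0.05 0 0 0 0;0 0 0.05 0 0 0 0;0 0 0 0 0 0 0",
)

```text
time_s: 14.6
ee_pos: [0.4343, -0.1995, 0.1442]
eef_rot: [0.896, 3.01, 0.001]
ft_force: [3.1, -1.1, 0.1]
finger_gap: 0.03
grip_force: 30.0
```

Run:
```python
from h import *
st()
```

```text
t 14.6 pos [ 0.4343 -0.1995  0.1442] yyaw 0.9921 z [ 7.e-04  4.e-04 -1.e+00] j6 -1.494 F [ 3.06 -1.15  0.15] T [-0.453 -0.879  0.074] gap 0.03 grip 30.0
```

play_rows(
  deltas="0 0 -0.04 -0.0004 0.0003 0 0;0 0 0 0 0 0.001 0;0 0 0 0 0 0.001 0;0 0 0 0 0 0.001 0;0 0 0 0 0 0 0",
)

```text
time_s: 15.1
ee_pos: [0.4345, -0.1995, 0.1419]
eef_rot: [0.836, 3.028, 0.0]
ft_force: [1.8, -1.2, 4.5]
finger_gap: 0.0296
grip_force: 30.0
```

play_rows(
  deltas="0 0 0 0 0 0.001 0;0 0 0 0 0 0.001 0;0 0 0 0 0 0.001 0;0 0 0 0 0 0 0",
)

```text
time_s: 15.5
ee_pos: [0.4346, -0.1996, 0.139]
eef_rot: [0.836, 3.028, 0.0]
ft_force: [1.0, 0.1, 6.5]
finger_gap: 0.0299
grip_force: 30.0
```

Run:
```python
from h import *
st()
```

```text
t 15.5 pos [ 0.4346 -0.1996  0.139 ] yyaw 1.0321 z [ 6.e-04 -1.e-04 -1.e+00] j6 -1.534 F [1.02 0.09 6.49] T [-0.145 -0.413  0.007] gap 0.0299 grip 30.0
```

play_rows(
  deltas="0 0 0.03 0 0 0 0;0 0 0 0 0 0 0",
)

```text
time_s: 15.7
ee_pos: [0.4346, -0.1995, 0.1391]
eef_rot: [0.882, 3.014, 0.0]
ft_force: [0.3, -0.6, 6.0]
finger_gap: 0.03
grip_force: 30.0
```

play_rows(
  deltas="0 0 -0.06 0 0 0 0;0 0 0 0 0 0 0",
)

```text
time_s: 15.9
ee_pos: [0.4345, -0.1995, 0.1385]
eef_rot: [0.789, 3.041, 0.0]
ft_force: [2.5, -1.7, 4.0]
finger_gap: 0.0296
grip_force: 30.0
```

Run:
```python
from h import *
st()
```

```text
t 15.9 pos [ 0.4345 -0.1995  0.1385] yyaw 1.0627 z [ 2.e-04  1.e-04 -1.e+00] j6 -1.564 F [ 2.45 -1.67  3.97] T [-0.145 -0.616  0.044] gap 0.0296 grip 30.0
```

play_rows(
  deltas="0 0 -0.03 -0.0006 -0.0001 0 0;0 0 0 0 0 0 0",
)

```text
time_s: 16.1
ee_pos: [0.4347, -0.1997, 0.1378]
eef_rot: [-0.746, -3.05, -0.001]
ft_force: [2.1, -0.4, 0.5]
finger_gap: 0.0298
grip_force: 30.0
```

play_rows(
  deltas="0 0 0 0 0 0.001 0;0 0 0 0 0 0.001 0;0 0 0 0 0 0 0",
)

```text
time_s: 16.4
ee_pos: [0.4347, -0.1997, 0.1361]
eef_rot: [-0.746, -3.051, -0.001]
ft_force: [0.5, 0.4, 1.1]
finger_gap: 0.03
grip_force: 30.0
```

Run:
```python
from h import *
st()
```

```text
t 16.4 pos [ 0.4347 -0.1997  0.1361] yyaw 1.0914 z [-8.e-04  7.e-04 -1.e+00] j6 -1.593 F [0.5  0.37 1.13] T [ 0.063 -0.399  0.046] gap 0.03 grip 30.0
```

play_rows(
  deltas="0 0 0 -0.0002 0 0.001 0;0 0 0 0 0 0.001 0;0 0 0 0 0 0 0",
)

```text
time_s: 16.7
ee_pos: [0.4348, -0.1998, 0.1343]
eef_rot: [-0.745, -3.051, -0.001]
ft_force: [0.2, 1.2, 1.4]
finger_gap: 0.0297
grip_force: 30.0
```

play_rows(
  deltas="0 0 0 0 0 0.001 0;0 0 0 0 0 0 0",
)

```text
time_s: 16.9
ee_pos: [0.4349, -0.1999, 0.1335]
eef_rot: [-0.745, -3.051, -0.001]
ft_force: [-0.1, 1.7, 0.7]
finger_gap: 0.0302
grip_force: 30.0
```

Run:
```python
from h import *
st()
```

```text
t 16.9 pos [ 0.4349 -0.1999  0.1335] yyaw 1.092 z [-5.e-04  5.e-04 -1.e+00] j6 -1.594 F [-0.15  1.68  0.66] T [ 0.488 -0.075 -0.062] gap 0.0302 grip 30.0
```

play_rows(
  deltas="0 0 0.06 0.0002 0.0005 0 0;0 0 0.06 0 0 0 0;0 0 0.06 0 0 0 0;0 0 0.06 0 0 0 0;0 0 0.06 0 0 0 0;0 0 0 0 0 0 0",
)

```text
time_s: 17.5
ee_pos: [0.435, -0.1996, 0.1336]
eef_rot: [-1.193, -2.906, 0.0]
ft_force: [-0.1, 0.3, 1.1]
finger_gap: 0.0295
grip_force: 30.0
```

Run:
```python
from h import *
st()
```

```text
t 17.5 pos [ 0.435  -0.1996  0.1336] yyaw 0.7914 z [-5.e-04 -1.e-04 -1.e+00] j6 -1.293 F [-0.12  0.25  1.07] T [ 0.204 -0.011  0.029] gap 0.0295 grip 30.0
```

play_rows(
  deltas="0 0 0.06 0 0 0 0;0 0 0.06 0 0 0 0;0 0 0.06 0 0 0 0;0 0 0.06 0 0 0 0;0 0 0.06 0 0 0 0;0 0 0 0 0 0 0",
)

```text
time_s: 18.1
ee_pos: [0.435, -0.1995, 0.1336]
eef_rot: [-1.612, -2.696, 0.0]
ft_force: [-0.4, 1.4, 1.6]
finger_gap: 0.0299
grip_force: 30.0
```

Run:
```python
from h import *
st()
```

```text
t 18.1 pos [ 0.435  -0.1995  0.1336] yyaw 0.493 z [-3.e-04  0.e+00 -1.e+00] j6 -0.994 F [-0.37  1.4   1.57] T [0.307 0.06  0.059] gap 0.0299 grip 30.0
```

play_rows(
  deltas="0 0 0.06 0 0.0003 0 0;0 0 0.06 0 0 0 0;0 0 0.06 0 0 0 0;0 0 0.06 0 0 0 0;0 0 0.06 0 0 0 0;0 0 0 0 0 0 0",
)

```text
time_s: 18.7
ee_pos: [0.4352, -0.1994, 0.1335]
eef_rot: [-1.996, -2.426, 0.001]
ft_force: [-1.8, 0.9, 1.5]
finger_gap: 0.03
grip_force: 30.0
```

play_rows(
  deltas="0 0 0.06 0 0 0 0;0 0 0.06 0 0 0 0;0 0 0.06 0 0 0 0;0 0 0.06 0 0 0 0;0 0 0.06 0 0 0 0;0 0 0 0 0 0 0",
)

```text
time_s: 19.3
ee_pos: [0.4352, -0.1994, 0.1335]
eef_rot: [-2.335, -2.101, 0.0]
ft_force: [-1.3, 1.1, 2.1]
finger_gap: 0.0301
grip_force: 30.0
```

Run:
```python
from h import *
st(); s=wrist("w5")
```

```text
t 19.3 pos [ 0.4352 -0.1994  0.1335] yyaw -0.1057 z [-5.e-04  1.e-04 -1.e+00] j6 -0.395 F [-1.34  1.05  2.09] T [0.256 0.208 0.11 ] gap 0.0301 grip 30.0
```

View pics/w5.png

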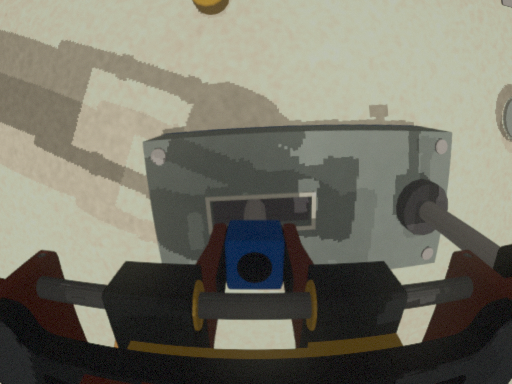

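The key stands in the socket inside the slot, with the shaft at (255,210). The gripper is clear of the post at (425,210), so I'll keep turning.

play_rows(
  deltas="0 0 0.06 0 0 0 0;0 0 0.06 0 0 0 0;0 0 0.06 0 0 0 0;0 0 0.06 0 0 0 0;0 0 0.06 0 0 0 0;0 0 0 0 0 0 0",
)

```text
time_s: 19.95
ee_pos: [0.4354, -0.1993, 0.1336]
eef_rot: [-2.623, -1.728, 0.0]
ft_force: [-0.3, 1.2, 1.3]
finger_gap: 0.0295
grip_force: 30.0
```

play_rows(
  deltas="0 0 0.05 0 0 0 0;0 0 0.05 0 0 0 0;0 0 0.05 0 0 0 0;0 0 0.05 0 0 0 0;0 0 0.05 0 0 0 0;0 0 0 0 0 0 0",
)

```text
time_s: 20.55
ee_pos: [0.4354, -0.1994, 0.1336]
eef_rot: [-2.818, -1.388, -0.0]
ft_force: [-0.2, 1.5, 1.5]
finger_gap: 0.0299
grip_force: 30.0
```

Run:
```python
from h import *
st()
```

```text
t 20.55 pos [ 0.4354 -0.1994  0.1336] yyaw -0.6552 z [ 0.e+00  1.e-04 -1.e+00] j6 0.155 F [-0.22  1.5   1.52] T [0.282 0.215 0.098] gap 0.0299 grip 30.0
```

play_rows(
  deltas="0 0 0.05 0 0 0 0;0 0 0.05 0 0 0 0;0 0 0.05 0 0 0 0;0 0 0.05 0 0 0 0;0 0 0 0 0 0 0",
)

```text
time_s: 21.05
ee_pos: [0.4355, -0.1994, 0.1337]
eef_rot: [2.943, 1.1, 0.0]
ft_force: [-0.8, 2.0, 0.1]
finger_gap: 0.0299
grip_force: 30.0
```

Run:
```python
from h import *
st()
```

```text
t 21.05 pos [ 0.4355 -0.1994  0.1337] yyaw -0.8552 z [ 3.e-04 -0.e+00 -1.e+00] j6 0.355 F [-0.82  1.97  0.13] T [0.299 0.108 0.079] gap 0.0299 grip 30.0
```

play_rows(
  deltas="0 0 0.04 0 0 0 0;0 0 0.04 0 0 0 0;0 0 0.04 0 0 0 0;0 0 0 0 0 0 0",
)

```text
time_s: 21.45
ee_pos: [0.4355, -0.1994, 0.1337]
eef_rot: [3.003, 0.922, 0.0]
ft_force: [0.1, 0.8, 2.2]
finger_gap: 0.0298
grip_force: 30.0
```

Run:
```python
from h import *
st()
```

```text
t 21.45 pos [ 0.4355 -0.1994  0.1337] yyaw -0.9751 z [ 2.e-04 -0.e+00 -1.e+00] j6 0.475 F [0.08 0.76 2.15] T [0.264 0.137 0.072] gap 0.0298 grip 30.0
```

play_rows(
  deltas="0 0 0.03 0 0 0 0;0 0 0.03 0 0 0 0;0 0 0 0 0 0 0",
)

```text
time_s: 21.75
ee_pos: [0.4355, -0.1994, 0.1337]
eef_rot: [3.029, 0.831, 0.0]
ft_force: [-1.2, 1.0, 1.5]
finger_gap: 0.0297
grip_force: 30.0
```

Run:
```python
from h import *
st()
```

```text
t 21.75 pos [ 0.4355 -0.1994  0.1337] yyaw -1.0352 z [ 2.e-04 -1.e-04 -1.e+00] j6 0.535 F [-1.18  1.03  1.49] T [0.234 0.071 0.102] gap 0.0297 grip 30.0
```

play_rows(
  deltas="0 0 0.03 0 0 0 0;0 0 0.03 0 0 0 0;0 0 0 0 0 0 0",
)

```text
time_s: 22.05
ee_pos: [0.4355, -0.1994, 0.1337]
eef_rot: [3.053, 0.739, 0.0]
ft_force: [0.6, 1.5, 1.7]
finger_gap: 0.0298
grip_force: 30.0
```

Run:
```python
from h import *
st()
```

```text
t 22.05 pos [ 0.4355 -0.1994  0.1337] yyaw -1.0956 z [ 3.e-04 -1.e-04 -1.e+00] j6 0.595 F [0.56 1.49 1.72] T [0.216 0.005 0.122] gap 0.0298 grip 30.0
```

play_rows(
  deltas="0 0 0.03 0 0 0 0;0 0 0 0 0 0 0",
)

```text
time_s: 22.25
ee_pos: [0.4355, -0.1994, 0.1337]
eef_rot: [3.064, 0.693, 0.0]
ft_force: [0.1, 1.4, 2.1]
finger_gap: 0.0299
grip_force: 30.0
```

Run:
```python
from h import *
st()
```

```text
t 22.25 pos [ 0.4355 -0.1994  0.1337] yyaw -1.1259 z [ 3.e-04 -1.e-04 -1.e+00] j6 0.625 F [0.06 1.39 2.09] T [0.249 0.019 0.083] gap 0.0299 grip 30.0
```

play_rows(
  deltas="0 0 0.03 0 0 0 0;0 0 0 0 0 0 0",
)

```text
time_s: 22.45
ee_pos: [0.4355, -0.1994, 0.1337]
eef_rot: [3.074, 0.647, 0.0]
ft_force: [0.6, 1.2, 1.5]
finger_gap: 0.0298
grip_force: 30.0
```

Run:
```python
from h import *
st()
```

```text
t 22.45 pos [ 0.4355 -0.1994  0.1337] yyaw -1.1562 z [ 3.e-04 -1.e-04 -1.e+00] j6 0.656 F [0.57 1.23 1.51] T [ 0.149 -0.051  0.056] gap 0.0298 grip 30.0
```

play_rows(
  deltas="0 0 0.03 0 0 0 0;0 0 0 0 0 0 0",
)

```text
time_s: 22.65
ee_pos: [0.4355, -0.1995, 0.1337]
eef_rot: [3.084, 0.6, 0.0]
ft_force: [0.8, 1.4, 2.0]
finger_gap: 0.0296
grip_force: 30.0
```

Run:
```python
from h import *
st()
```

```text
t 22.65 pos [ 0.4355 -0.1995  0.1337] yyaw -1.1864 z [ 3.e-04 -2.e-04 -1.e+00] j6 0.686 F [0.77 1.39 1.96] T [ 0.21  -0.056  0.073] gap 0.0296 grip 30.0
```

play_rows(
  deltas="0 0 0.03 0 0 0 0;0 0 0 0 0 0 0",
)

```text
time_s: 22.85
ee_pos: [0.4355, -0.1995, 0.1337]
eef_rot: [3.092, 0.554, 0.0]
ft_force: [0.4, 0.8, 0.6]
finger_gap: 0.0297
grip_force: 30.0
```

Run:
```python
from h import *
st()
```

```text
t 22.85 pos [ 0.4355 -0.1995  0.1337] yyaw -1.2164 z [ 3.e-04 -2.e-04 -1.e+00] j6 0.716 F [0.44 0.8  0.64] T [ 0.117 -0.142  0.15 ] gap 0.0297 grip 30.0
```

play_rows(
  deltas="0 0 0.03 0 0 0 0;0 0 0 0 0 0 0",
)

```text
time_s: 23.05
ee_pos: [0.4355, -0.1995, 0.1337]
eef_rot: [3.1, 0.507, 0.0]
ft_force: [1.6, 1.7, 1.4]
finger_gap: 0.0295
grip_force: 30.0
```

Run:
```python
from h import *
st()
```

```text
t 23.05 pos [ 0.4355 -0.1995  0.1337] yyaw -1.2465 z [ 3.e-04 -2.e-04 -1.e+00] j6 0.746 F [1.59 1.65 1.44] T [ 0.099 -0.126  0.144] gap 0.0295 grip 30.0
```

play_rows(
  deltas="0 0 0.03 0 0 0 0;0 0 0 0 0 0 0",
)

```text
time_s: 23.25
ee_pos: [0.4355, -0.1995, 0.1337]
eef_rot: [3.107, 0.461, 0.0]
ft_force: [1.0, 0.3, 0.5]
finger_gap: 0.0298
grip_force: 30.0
```

Run:
```python
from h import *
st()
```

```text
t 23.25 pos [ 0.4355 -0.1995  0.1337] yyaw -1.2765 z [ 3.e-04 -2.e-04 -1.e+00] j6 0.776 F [0.99 0.3  0.54] T [ 0.153 -0.145  0.086] gap 0.0298 grip 30.0
```

play_rows(
  deltas="0 0 0.03 0 0 0 0;0 0 0 0 0 0 0",
)

```text
time_s: 23.45
ee_pos: [0.4355, -0.1994, 0.1337]
eef_rot: [3.114, 0.414, 0.0]
ft_force: [0.6, 0.4, 0.4]
finger_gap: 0.0297
grip_force: 30.0
```

Run:
```python
from h import *
st()
```

```text
t 23.45 pos [ 0.4355 -0.1994  0.1337] yyaw -1.3064 z [ 3.e-04 -2.e-04 -1.e+00] j6 0.806 F [0.64 0.35 0.42] T [ 0.075 -0.119  0.184] gap 0.0297 grip 30.0
```

play_rows(
  deltas="0 0 0.03 0 0 0 0;0 0 0 0 0 0 0",
)

```text
time_s: 23.65
ee_pos: [0.4355, -0.1995, 0.1337]
eef_rot: [3.12, 0.367, 0.001]
ft_force: [0.6, -0.4, 0.8]
finger_gap: 0.0296
grip_force: 30.0
```

Run:
```python
from h import *
from rig import imaging
st(); imaging.snapshot("top"); st(); imaging.snapshot("top"); st()
```

```text
t 23.65 pos [ 0.4355 -0.1995  0.1337] yyaw -1.3364 z [ 4.e-04 -2.e-04 -1.e+00] j6 0.836 F [ 0.56 -0.4   0.82] T [ 0.099 -0.249  0.158] gap 0.0296 grip 30.0
t 23.7 pos [ 0.4355 -0.1995  0.1337] yyaw -1.336 z [ 3.e-04 -2.e-04 -1.e+00] j6 0.835 F [ 0.95 -0.18  1.01] T [ 0.018 -0.267  0.214] gap 0.0296 grip 30.0
t 23.75 pos [ 0.4355 -0.1995  0.1337] yyaw -1.3362 z [ 2.e-04 -2.e-04 -1.e+00] j6 0.836 F [1.41 0.12 0.93] T [ 0.043 -0.179  0.234] gap 0.0296 grip 30.0
```

play_rows(
  deltas="0 0 0.02 0 0 0 0;0 0 0 0 0 0 0;0 0 0 0 0 0 0;0 0 0 0 0 0 0",
)

```text
time_s: 24.15
ee_pos: [0.4355, -0.1995, 0.1337]
eef_rot: [3.124, 0.334, 0.0]
ft_force: [0.8, -0.1, 1.7]
finger_gap: 0.0301
grip_force: 30.0
```

Run:
```python
from h import *
from rig import imaging
st(); imaging.snapshot("top"); st(); imaging.snapshot("top"); st()
```

```text
t 24.15 pos [ 0.4355 -0.1995  0.1337] yyaw -1.3577 z [ 2.e-04 -2.e-04 -1.e+00] j6 0.857 F [ 0.84 -0.07  1.69] T [-0.023 -0.334  0.254] gap 0.0301 grip 30.0
t 24.2 pos [ 0.4355 -0.1994  0.1337] yyaw -1.3578 z [ 2.e-04 -2.e-04 -1.e+00] j6 0.857 F [0.77 0.48 1.13] T [-0.03  -0.356  0.318] gap 0.03 grip 30.0
t 24.25 pos [ 0.4355 -0.1994  0.1337] yyaw -1.3578 z [ 2.e-04 -1.e-04 -1.e+00] j6 0.857 F [ 1.13 -0.43  1.42] T [-0.027 -0.326  0.267] gap 0.03 grip 30.0
```

The torque has climbed clearly, to about 0.27 N m, so the screw is at its stop. I'll ease off slightly, release and retreat upward.

play_rows(
  deltas="0 0 -0.04 0 0 0 0;0 0 0 0 0 0 0;0 0 0 0 0 0 20;0 0 0 0 0 0 60;0 0 0 0 0 0 60;0 0 0 0 0 0 60;0 0 0 0 0 0 60;0 0 0 0 0 0 60",
)

```text
time_s: 25.05
ee_pos: [0.4353, -0.1994, 0.1335]
eef_rot: [-3.116, -0.396, 0.001]
ft_force: [-0.2, -0.1, -0.5]
finger_gap: 0.0524
grip_force: 0.0
```

play_rows(
  deltas="0 0 0 0 0 -0.005 60;0 0 0 0 0 -0.01 60;0 0 0 0 0 -0.015 60;0 0 0 0 0 -0.02 60;0 0 0 0 0 -0.02 60;0 0 0 0 0 -0.02 60;0 0 0 0 0 -0.02 60;0 0 0 0 0 -0.02 60;0 0 0 0 0 0 60;0 0 0 0 0 0 60",
)

```text
time_s: 26.05
ee_pos: [0.4356, -0.1995, 0.2644]
eef_rot: [3.116, 0.396, 0.002]
ft_force: [-0.7, -0.4, -0.0]
finger_gap: 0.0525
grip_force: 0.0
```

Run:
```python
from h import *
st(); s=wrist("w6"); print(wpix(s,(.4352,-.1995,.14)))
```

```text
t 26.05 pos [ 0.4356 -0.1995  0.2644] yyaw -1.318 z [ 1.5e-03 -8.0e-04 -1.0e+00] j6 0.818 F [-0.72 -0.36 -0.04] T [-0.018 -0.026  0.051] gap 0.0525 grip 0.0
(np.float64(256.16746973090306), np.float64(193.0164883866917))
```

View pics/w6.png

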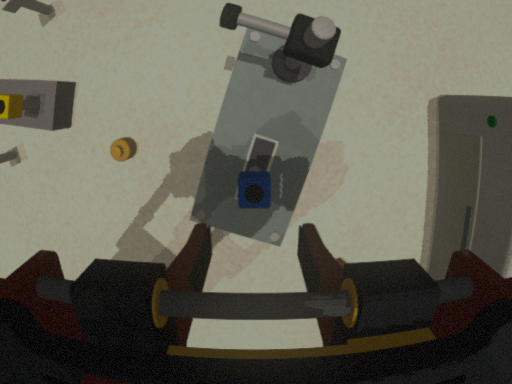

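The blue key stands upright in the slot, with its top disc at (255,194) against (256,193) predicted. The gripper is open and clear, so I'm handing in.

```bash
python3 -c "
from rig import manip
print(manip.job_done())"
```

```text
the job is handed in; nothing more can be done
None
```

The job is handed in, though no verdict came back: the blue hex key is seated about 20 mm deep, the screw was turned clockwise until the torque climbed to about 0.27 N m at its stop, and the key was left standing upright and released.

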